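# Hold the code reader level at the square-code ticket

## Task

Lift the code reader straight out of its cradle and hold it level and steady in the air, its window pointing squarely at the middle of the square code (not the bar code) from about 10 cm away. Keep the reader level all the way, do not touch either ticket stand with it or with the arm, and do not disturb the other things on the bench. Finish while still holding it there: do not put it down or let go.

Things in the scene. Friction and masses are not known exactly. Their poses are not given: they have to be found in the camera images.
- reader_center (a point): Centre (half-way up and along) of the loose in-line code reader: straight grey housing 150 mm long (x), 36 wide (y), 34 high (z); its last 21 mm at +x are a black nose, 42 wide, 38 high, with the glass window. About 0.22 kg, balanced within 10 mm of this point. x points out of the window, z up. It lies level in the cradle; grip it here across the 36 mm, from above
- reader_window (a point): Middle of the reader's window, on the nose's front face, 75 mm along +x from the reader's centre and at the same height; same axes as the reader (x is the line of sight)
- cradle: Fixed cradle under the reader: dark foot 150 x 80 x 10 mm with two aluminium U saddles (10 mm thick, 60 wide) 45 mm either side of the middle along x; the middle 80 mm is open for fingers. The reader's underside rests 36 mm above the bench; the cheeks reach 52 mm, 16 mm up its sides. Origin: underside centre; x along the reader to its window
- square_stand: Fixed ticket stand with the SQUARE code, the narrower stand: dark foot 90 x 84 x 12 mm (reaching 35 mm before and 55 mm behind the origin), upright aluminium plate 64 mm wide, 6 mm thick, top at 192 mm. Origin at the bench under the plate's middle; its face looks along its own -x, z up
- square_stand_label (a point): Middle of the square code, a 54 x 54 mm white plate with a black mosaic on the front of its stand, 140 mm above the bench. x points into the plate (away from a viewer), so a reader looking squarely at it has its own x the same way; z up
- bar_stand: Fixed ticket stand with the BAR code, the wider stand: foot 136 mm and plate 116 mm wide, otherwise built alike; a 78 x 28 mm white plate with upright black bars: not to be read. Same origin and axes as the other stand. Either stand may be on the left or the right
- coupler_1_base (a point): Bystander: hydraulic coupler standing upright, diameter 25 mm, 65 mm high; point at its underside
- grease_pot_base (a point): Bystander: small white grease bottle with a red nozzle, standing, diameter 44 mm, 90 mm high; point at its underside
- parallel_1_base (a point): Bystander: ground steel bar 16 x 120 x 24 mm, long along its y; point at its underside's centre

How it is judged:
By the outcome, as a careful person would: the job done as asked, in the order asked, and still so for the second after the job is handed in, while the arm keeps its last pose, push and grip.
It also fails if it takes over 38 s, if anything falls off the work surface, if the arm or the gripper's body presses on something with over 40 N, if the wrist force passes 120 N, or if a joint passes its speed limit or range.

## Robot

A 7-joint arm with a two-finger parallel gripper is mounted at the origin on the work surface; the furniture and walls round the work are solid. World frame = base frame: x ahead of the robot, y to its left, z up, the work surface at z = 0. Lengths are in m, angles in rad, forces in N, time in s.
With the tool pointing down it reaches from about 0.4 to 0.85 m from the base axis. Payload 4.5 kg.
Tool frame: the origin (TCP) lies midway between the tips of the shut fingers; the grasp point (between the pads) lies 19 mm behind it; z points along the fingers, y is the direction in which the jaws open and shut (so a half turn about z gives the same grasp; the last joint's range is limited). The gripper opens to 88 mm and grips with 3 to 60 N. Pads are 18 mm wide; open, the fingers measure 123 mm over their backs; the gripper's body (75 mm by 187 mm) begins 45 mm behind the grasp point.
Start: joints at [-1.189, 0.689, -0.195, 1.565, 0.157, 0.902, -0.215], TCP at [0.213, 0.588, 0.239] pointing down, gripper open.
Joint ranges: [-3.01, 3.01], [-0.46, 2.08], [-1.47, 1.51], [0.13, 2.56], [-1, 4.14], [0.04, 2.09], [-2.66, 2.66]. Speed limits (rad/s): [2.57, 2.57, 3.14, 3.14, 3.14, 3.14, 3.14].

## Interface

Orientations are given as a unit quaternion [x, y, z, w].
In Python, from plant import get_state, snapshot, finish_job, regions_of gives the robot as it stands.
- The arm moves only by the tool send_rows, never from a script. Its argument "series" is a list of rows, each an object of numbers: "grip": the opening, from 0 (shut) to 1 (fully open); "dx", "dy", "dz": the shift along the tool's x, y, z in mm; "turn": the turn about the tool's z in rad. A call has 1 to 20 rows; each row shifts and turns the commanded pose from where the row before left it, along the tool's axes as they then stand; what a row does not reach is not made up. A row lasts 1/10 s, in which the tool goes at most 50 mm and 8.59 degrees, less where a joint would pass 70% of its speed; a pose out of reach is approached as far as the arm can. A call is refused whole if a number of a shift passes 50 or a number of a turn 0.15, either way. A call with a gripper value outside its range is refused whole. The fingers move at their own pace and stop on an object; "force" is the grip in N (left out, the last holds). Time passes only in rows, so rows that do not move let the fingers close. It gives the time, the measured TCP pose, the force and the opening at its end, in the units of the state.
- get_state(): the state, without advancing time (a new reading comes with each control period).
- snapshot(name): name is "scene" or "top"; returns a dict with "img" (400x640x3 uint8, red, green, blue), "depth" (400x640 float32, m along the optical axis (not along the pixel's ray), 0 where there is no reading), "fov_y" (degrees; the focal length in pixels is half the picture's height over the tangent of half this angle, whatever the lens; pixels are square), "cx", "cy" (the principal point, pixels), "R" (3x3) and "t" (3): a world point X has camera coordinates R X + t. Camera axes: x right, y down, z forward; pixel columns grow to the right and rows downward; lengths in m; the calibration is good to about 2 mm. A picture is of the moment at which its call begins.
- finish_job(): hands the job in, once; it reports no verdict.
Trained networks look in a picture, given as the dict that the camera call returned (one of the last four; its "shot" number tells which), for a name from the list of things; names that differ only in an ending like _2 or _b are one class to them, and where a whole thing is asked for, a point or a joint stands for the part that bears it (a point fixed in the world has none). Each returns a list of dicts, best first, with "score" (0 to 1); they miss things now and then, are a little off and sometimes report something else, mostly with a low value. They report only what shows in the picture. A call takes as long as a camera call.
- regions_of(picture, target): "pixels" (400x640 bool, what is visible of it) and "extent" ([left, top, right, bottom] in pixels, round what is visible of it).
The state is a dict: "clock": time; "q": joint angles; "qd": joint speeds; "joint_torque": joint torques, N m; "tool_pos": TCP position; "eef_rot": TCP orientation; "contact_force": force on the tool from outside, world axes, zero at the start; "moment": the same for the moment, N m; "opening": opening from 0.0 (shut) to 1.0 (fully open).
Only numpy, scipy, OpenCV 4.12 (cv2) and the standard library are available. Lean on these libraries where they do the work, as an engineer would, in place of code of your own. Each camera call takes 0.05 s, during which the arm holds its last target.

## Working session

There is one attempt and no reset: what is moved stays moved. The work goes in short steps, Python scripts to look and compute and a tool call to move; the robot and the scene stay as the last step left them, time stands still between calls to the robot, and variables do not carry over. Pictures are saved under pics/ and viewed, and the job is handed in when it is done.

Besides the shell and the picture viewer there is one more tool, called after "Request:" as name([rows], argument=value, ...), one row to a line, values as JSON. send_rows: Moves the arm, as the interface text tells. Its arguments: {"type":"object","properties":{"series":{"type":"array","items":{"type":"object","properties":{"grip":{"type":"number"},"dx":{"type":"number"},"dy":{"type":"number"},"dz":{"type":"number"},"turn":{"type":"number"}}}},"force":{"type":"number"}},"required":["series"]}

```bash
mkdir -p pics; ls; python3 - <<'E'
from plant import *
import cv2, pickle, numpy as np
s=get_state();print({k:np.round(v,4) for k,v in s.items()})
for n in ("scene","top"):
    p=snapshot(n);pickle.dump(p,open(n+".pkl","wb"))
    cv2.imwrite(f"pics/{n}1.png",p["img"][:,:,::-1])
    print(n,p["fov_y"],p["cx"],p["cy"],p["R"],p["t"],p["shot"])
    for t in ["reader_center","cradle","square_stand","square_stand_label","bar_stand","coupler_1_base","grease_pot_base","parallel_1_base"]:
        r=regions_of(p,t);print(t,[(round(float(a["score"]),2),np.array(a["extent"]).tolist()) for a in r][:3])
        pickle.dump(r,open(f"{n}_{t}.pkl","wb"))
E
```

```text
pics
{'clock': np.float64(0.0), 'q': array([-1.1892,  0.69  , -0.1945,  1.5664,  0.1573,  0.9025, -0.2151]), 'qd': array([-0.0011,  0.0009,  0.0004,  0.0003, -0.0007, -0.0001,  0.0016]), 'joint_torque': array([-1.00000e-04, -5.27576e+01, -1.26730e+00, -1.53432e+01,
       -5.27000e-02,  6.50000e-03,  2.00000e-04]), 'tool_pos': array([0.2128, 0.587 , 0.2379]), 'eef_rot': array([ 1.730e-01,  9.849e-01, -9.000e-04, -1.000e-04]), 'contact_force': array([-0.2811, -0.6607,  0.5078]), 'moment': array([0.0132, 0.029 , 0.07  ]), 'opening': np.float64(0.9997)}
scene 55.8622859904635 322.3674043124565 200.86270474445678 [[ 0.7473049  -0.66416974  0.02034547]
 [-0.35157827 -0.42119665 -0.83605389]
 [ 0.56385114  0.61763414 -0.54826997]] [-0.45092809  0.30793858  0.83339587] 1
reader_center [(0.85, [316.6, 231.5, 353.7, 271.9])]
cradle [(0.76, [308.8, 247.6, 361.8, 283.3])]
square_stand [(0.76, [292.2, 145.5, 324.4, 200.2])]
square_stand_label [(0.57, [297.0, 143.1, 329.5, 202.5])]
bar_stand [(0.72, [366.4, 175.3, 414.3, 248.2])]
coupler_1_base [(0.61, [249.5, 173.6, 256.1, 190.8])]
grease_pot_base [(0.62, [415.4, 277.6, 434.6, 312.8])]
parallel_1_base [(0.64, [205.7, 181.7, 222.8, 202.0])]
top 54.88696149238786 321.38390661435875 200.46852531941755 [[ 0.01369422 -0.99989344 -0.00505775]
 [-0.98142649 -0.01247298 -0.19143268]
 [ 0.1913492   0.00758533 -0.98149271]] [0.0296528  0.59842567 1.01499181] 2
reader_center [(0.85, [371.6, 201.9, 395.7, 252.9]), (0.45, [361.7, 204.3, 399.4, 256.3])]
cradle [(0.74, [361.6, 197.5, 401.8, 253.6])]
square_stand [(0.61, [248.8, 148.8, 286.7, 181.9])]
square_stand_label [(0.58, [246.9, 145.3, 284.8, 183.0])]
bar_stand [(0.59, [360.3, 129.8, 415.9, 165.9])]
coupler_1_base [(0.64, [200.7, 203.0, 214.1, 213.8]), (0.34, [248.8, 148.9, 284.7, 180.6])]
grease_pot_base [(0.8, [458.5, 194.0, 478.5, 212.7])]
parallel_1_base [(0.8, [169.5, 248.8, 211.4, 258.5])]
```

```bash
python3 - <<'E'
import cv2
a=cv2.imread("pics/scene1.png")[110:330,180:460];cv2.imwrite("pics/s2.png",cv2.resize(a,None,fx=2.7,fy=2.7,interpolation=cv2.INTER_CUBIC))
a=cv2.imread("pics/top1.png")[90:300,150:500];cv2.imwrite("pics/t2.png",cv2.resize(a,None,fx=2.28,fy=2.28,interpolation=cv2.INTER_CUBIC))
E
```

```text
(no output)
```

View pics/scene1.png

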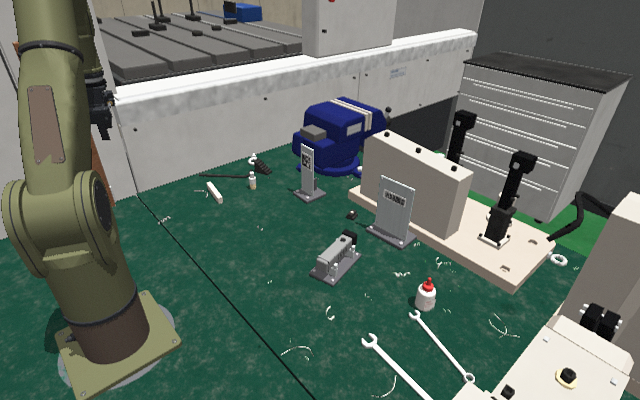

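View pics/s2.png

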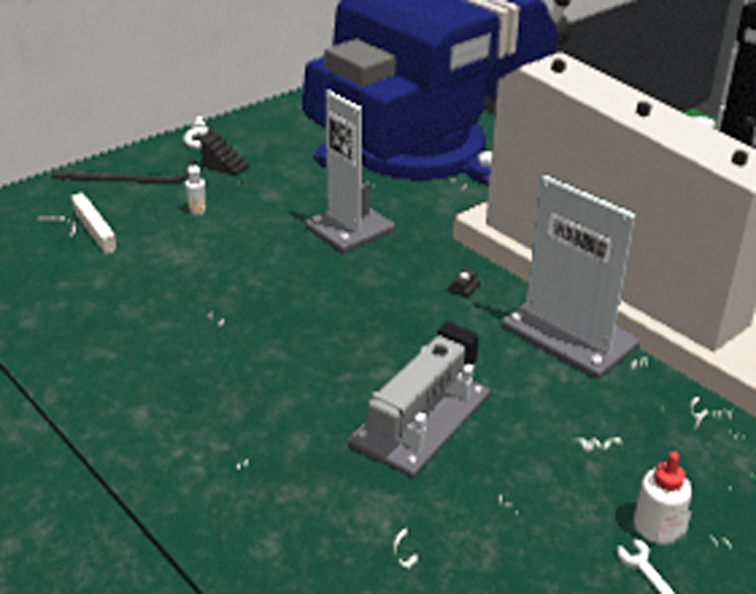

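View pics/t2.png

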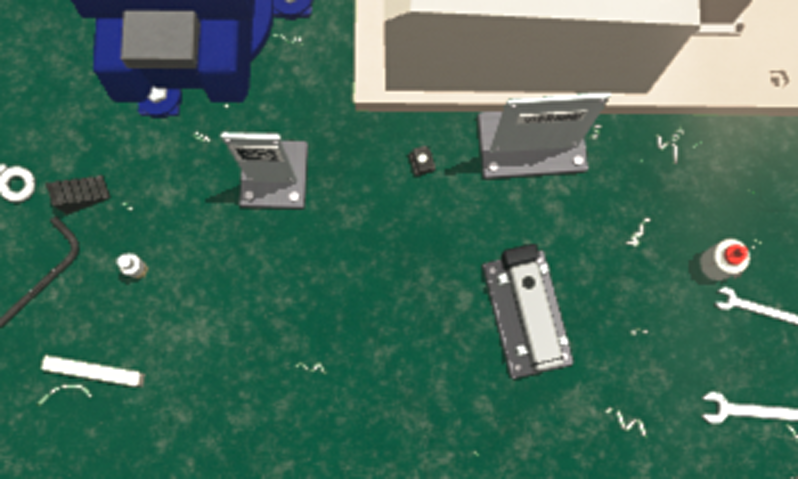

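```bash
cat > h.py <<'E'
import numpy as np, pickle, cv2
def cloud(p):
    h,w=p["depth"].shape; f=h/2/np.tan(np.radians(p["fov_y"])/2)
    v,u=np.mgrid[:h,:w]; z=p["depth"]
    c=np.stack([(u-p["cx"])/f*z,(v-p["cy"])/f*z,z],-1)
    return (c-p["t"])@p["R"]
def proj(p,X):
    h=p["depth"].shape[0]; f=h/2/np.tan(np.radians(p["fov_y"])/2)
    c=np.atleast_2d(X)@p["R"].T+p["t"]; return np.stack([c[:,0]/c[:,2]*f+p["cx"],c[:,1]/c[:,2]*f+p["cy"]],1)
E
python3 - <<'E'
from h import *
np.set_printoptions(precision=4,suppress=True)
for n in ("scene","top"):
    p=pickle.load(open(n+".pkl","rb")); W=cloud(p)
    for t in ["reader_center","cradle","square_stand","square_stand_label","bar_stand","coupler_1_base","grease_pot_base","parallel_1_base"]:
        r=pickle.load(open(f"{n}_{t}.pkl","rb"))
        if not r: continue
        m=r[0]["pixels"]&(p["depth"]>0); P=W[m]
        print(n,t,len(P),np.median(P,0),np.percentile(P,3,axis=0),np.percentile(P,97,axis=0))
        if t in("reader_center","cradle","square_stand"):
            for lo,hi in ((.003,.02),(.03,.055),(.055,.08),(.08,.2)):
                Q=P[(P[:,2]>lo)&(P[:,2]<hi)]
                if len(Q)>8:
                    (c,s,a)=cv2.minAreaRect((Q[:,:2]*1000).astype(np.float32)); print("   ",lo,hi,len(Q),np.array(c),np.array(s),a, "z",np.median(Q[:,2]))
E
```

```text
scene reader_center 771 [ 0.5212 -0.1438  0.0694] [ 0.4589 -0.1676  0.0442] [ 0.5975 -0.1112  0.0748]
    0.03 0.055 133 [ 531.4781 -153.0418] [ 32.5755 149.6327] 89.93048095703125 z 0.04854422179372853
    0.055 0.08 629 [ 529.438  -136.7293] [147.2787  40.284 ] 12.36290454864502 z 0.07017090356658086
scene cradle 742 [ 0.5123 -0.1564  0.0111] [ 0.4566 -0.1844  0.0054] [ 0.601  -0.1222  0.0468]
    0.003 0.02 593 [ 540.7609 -137.7913] [168.7343  78.0834] 11.607552528381348 z 0.010571405032823774
    0.03 0.055 93 [ 527.4413 -159.5787] [120.4185  17.66  ] 14.27351188659668 z 0.04199181181680867
scene square_stand 905 [0.6981 0.1851 0.0624] [0.6675 0.1509 0.0055] [0.7423 0.2237 0.1867]
    0.003 0.02 282 [709.9823 191.1067] [88.3598 90.2875] 89.09358215332031 z 0.012335853471039798
    0.03 0.055 95 [703.1477 188.5806] [52.9281 53.7829] 47.107688903808594 z 0.04266829762754562
    0.055 0.08 87 [703.642 188.062] [53.301  53.0597] 48.98106384277344 z 0.0668744411171963
    0.08 0.2 394 [698.0008 191.3278] [ 9.5833 68.7839] 0.3888373076915741 z 0.1396782931333091
scene square_stand_labe
[... 1416 characters left out ...]
36209106 z 0.04278217226192829
    0.055 0.08 54 [697.5629 192.0175] [ 3.3852 62.8328] 0.22597898542881012 z 0.0691354776968077
    0.08 0.2 361 [698.3194 192.6772] [63.5378  9.7525] 87.1557388305664 z 0.15366092161105688
top square_stand_label 912 [0.6969 0.1852 0.0301] [0.669  0.1536 0.0088] [0.7451 0.2249 0.1918]
top bar_stand 1652 [ 0.744  -0.1401  0.0524] [ 0.715  -0.205   0.0081] [ 0.7848 -0.0811  0.1916]
top coupler_1_base 97 [0.5793 0.3561 0.0455] [0.5708 0.3499 0.0024] [0.5904 0.3695 0.0678]
top grease_pot_base 279 [ 0.5946 -0.3695  0.0529] [ 0.5787 -0.3899  0.0053] [ 0.6164 -0.3577  0.085 ]
top parallel_1_base 208 [0.4504 0.4042 0.0243] [0.4393 0.3481 0.0198] [0.463  0.4575 0.0276]
```

```bash
python3 - <<'E'
from h import *
from scipy.optimize import least_squares
np.set_printoptions(precision=4,suppress=True)
for n in ("scene","top"):
    p=pickle.load(open(n+".pkl","rb")); W=cloud(p)
    r=pickle.load(open(f"{n}_square_stand.pkl","rb")); P=W[r[0]["pixels"]&(p["depth"]>0)]
    Q=P[(P[:,2]>.03)&(P[:,2]<.188)&(P[:,0]>.685)&(P[:,0]<.712)]
    g=least_squares(lambda a:Q[:,0]-a[0]-a[1]*(Q[:,1]-.19)-a[2]*(Q[:,2]-.11),[.7,0,0],loss='soft_l1',f_scale=.001).x
    print(n,"plate",len(Q),g,"yaw deg",-np.degrees(g[1]),"y",Q[:,1].min(),Q[:,1].max())
    # dark/white label: region
    m=r[0]["pixels"]; img=p["img"].astype(int)
    Q=P[(P[:,2]>.1)&(P[:,2]<.18)]
    # template fit of foot rect edges
    F=P[(P[:,2]>.008)&(P[:,2]<.016)]
    print("  foot",F.min(0),F.max(0),cv2.minAreaRect((F[:,:2]*1e3).astype(np.float32)))
    # reader top face
    r=pickle.load(open(f"{n}_reader_center.pkl","rb")); P=W[r[0]["pixels"]&(p["depth"]>0)]
    T=P[(P[:,2]>.064)&(P[:,2]<.08)]
    c,s,a=cv2.minAreaRect((T[:,:2]*1e3).astype(np.float32)); print("  reader",c,s,a)
    d=T[:,:2]-T[:,:2].mean(0); w,V=np.linalg.eigh(d.T@d); print("  pca",np.degrees(np.arctan(V[1,1]/V[0,1])))
    th=np.radians(13.5); e=np.array([np.cos(th),np.sin(th)]);nn=np.array([-e[1],e[0]])
    for axis,nm in((e,'x'),(nn,'y')):
        q=T[:,:2]@axis; print("   ",nm,np.percentile(q,[1,50,99]),"mid",(np.percentile(q,1)+np.percentile(q,99))/2)
    # overlay
    img=cv2.resize(p["img"],None,fx=4,fy=4,interpolation=cv2.INTER_CUBIC)[:,:,::-1].copy()
    def box(c,yaw,x0,x1,y0,y1,z,col):
        ca,sa=np.cos(yaw),np.sin(yaw)
        pts=np.array([[c[0]+ca*x-sa*y,c[1]+sa*x+ca*y,z] for x,y in((x0,y0),(x1,y0),(x1,y1),(x0,y1))])
        cv2.polylines(img,[np.int32((proj(p,pts)+.5)*4)],True,col,1)
    c=(.531,-.134);yw=np.radians(13.7)
    box(c,yw,-.075,.054,-.018,.018,.070,(0,0,255)); box(c,yw,.054,.075,-.021,.021,.072,(0,255,255)); box(c,yw,-.075,.075,-.04,.04,.01,(255,0,255))
    s=(.7,.192);y2=0.0
    box(s,y2,-.035,.055,-.042,.042,.012,(0,0,255)); box(s,y2,-.003,.003,-.032,.032,.192,(0,255,255))
    ca=np.array([[s[0]-.004,s[1]+a,.14+b] for a,b in((-.027,-.027),(.027,-.027),(.027,.027),(-.027,.027))])
    cv2.polylines(img,[np.int32((proj(p,ca)+.5)*4)],True,(0,255,0),1)
    u,v=(340,250) if n=="scene" else (385,226)
    A=img[(v-40)*4:(v+40)*4,(u-45)*4:(u+45)*4]
    u,v=(310,172) if n=="scene" else (267,165)
    B=img[(v-40)*4:(v+40)*4,(u-45)*4:(u+45)*4]
    cv2.imwrite(f"pics/ov_{n}.png",np.hstack([A,B]))
E
```

```text
scene plate 527 [ 0.698   0.0047 -0.0089] yaw deg -0.26981699289499594 y 0.15687433709272794 0.22627202407541416
  foot [0.6649 0.1464 0.0081] [0.7547 0.2354 0.0159] ((710.006103515625, 191.02015686035156), (88.62922668457031, 89.83399963378906), 89.49547576904297)
  reader (529.5968627929688, -136.6945037841797) (146.9532928466797, 40.284027099609375) 12.362905502319336
  pca 13.763491330996706
    x [0.4112 0.4787 0.5541] mid 0.4826699551489487
    y [-0.2756 -0.259  -0.2387] mid -0.2571661755084847
top plate 406 [ 0.697   0.0109 -0.0107] yaw deg -0.6230215721507704 y 0.16060338314473033 0.22444600905324844
  foot [0.6654 0.1504 0.0082] [0.7532 0.2349 0.016 ] ((709.1849365234375, 192.7475128173828), (87.2704849243164, 84.86874389648438), 0.5599483251571655)
  reader (531.5849609375, -134.22918701171875) (147.13253784179688, 38.06873321533203) 14.906149864196777
  pca 14.191699149498804
    x [0.4137 0.4844 0.5572] mid 0.4854635276077591
    y [-0.272  -0.2536 -0.2358] mid -0.25389707384636323
```

View pics/ov_scene.png

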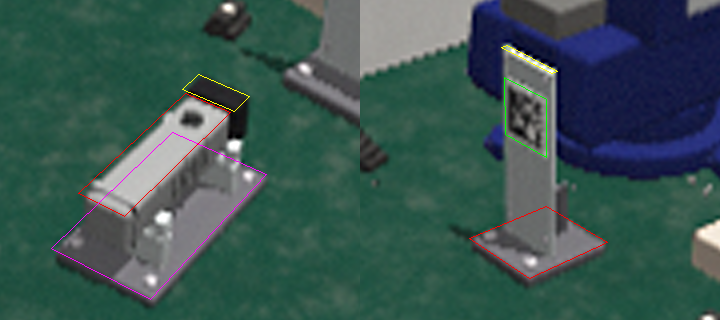

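View pics/ov_top.png

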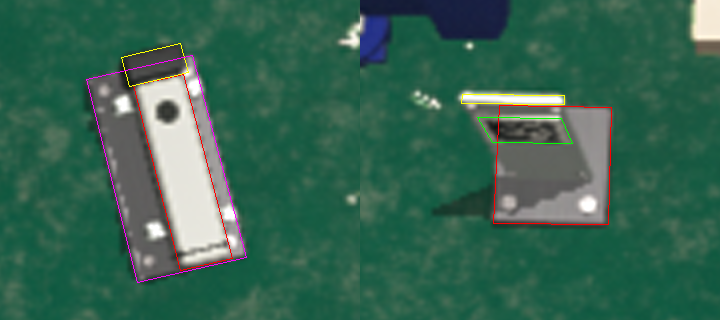

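Request:
send_rows([
  {"dx":-12,"dy":-8,"grip":1},
  {"dx":-24,"dy":-17},
  {"dx":-24,"dy":-17},
  {"dx":-24,"dy":-17},
  {"dx":-24,"dy":-17},
  {"dx":-24,"dy":-17},
  {"dx":-24,"dy":-17},
  {"dx":-24,"dy":-17},
  {"dx":-24,"dy":-17},
  {"dx":-24,"dy":-17},
  {"dx":-24,"dy":-17},
  {"dx":-24,"dy":-17},
  {"dx":-24,"dy":-17},
  {"dx":-24,"dy":-17},
  {"dx":-24,"dy":-17},
])

```text
schema error: expected keys grip, dx, dy, dz, turn
```

```bash
cat > st.py <<'E'
from plant import *
import numpy as np
np.set_printoptions(precision=4,suppress=True)
s=get_state()
from scipy.spatial.transform import Rotation as Ro
R=Ro.from_quat(s["eef_rot"]).as_matrix()
print(s["clock"],"q",s["q"],"pos",s["tool_pos"],"f",s["contact_force"],"m",s["moment"],"op",s["opening"])
print("tool y yaw",np.degrees(np.arctan2(R[1,1],R[0,1])),"z",R[:,2])
def to(p,yaw=None):
    print("move mm (tool axes)",R.T@(np.array(p)-s["tool_pos"])*1000)
    if yaw is not None:
        d=(yaw-np.degrees(np.arctan2(R[1,1],R[0,1]))+180)%360-180; print("turn rad",-np.radians(d), "or",-np.radians(d)-np.sign(-d)*2*np.pi)
E
python3 -c "
from st import *
to([.531,-.134,.2],-76)"
```

```text
0.9 q [-1.1892  0.689  -0.1946  1.5653  0.1573  0.9025 -0.2151] pos [0.213  0.5876 0.2388] f [ 0.3836 -0.89   -0.281 ] m [-0.0214 -0.0051  0.0543] op 0.9999889477013301
tool y yaw 70.0752269224956 z [ 0.      0.0001 -1.    ]
move mm (tool axes) [-544.8945 -570.0456   38.699 ]
turn rad 2.549493665395412 or -3.733691641784174
```

Request:
send_rows([
  {"dx":-12,"dy":-8,"dz":0,"turn":0,"grip":1},
  {"dx":-24,"dy":-17,"dz":0,"turn":0,"grip":1},
  {"dx":-24,"dy":-17,"dz":0,"turn":0,"grip":1},
  {"dx":-24,"dy":-17,"dz":0,"turn":0,"grip":1},
  {"dx":-24,"dy":-17,"dz":0,"turn":0,"grip":1},
  {"dx":-24,"dy":-17,"dz":0,"turn":0,"grip":1},
  {"dx":-24,"dy":-17,"dz":0,"turn":0,"grip":1},
  {"dx":-24,"dy":-17,"dz":0,"turn":0,"grip":1},
  {"dx":-24,"dy":-17,"dz":0,"turn":0,"grip":1},
  {"dx":-24,"dy":-17,"dz":0,"turn":0,"grip":1},
  {"dx":-24,"dy":-17,"dz":0,"turn":0,"grip":1},
  {"dx":-24,"dy":-17,"dz":0,"turn":0,"grip":1},
  {"dx":-24,"dy":-17,"dz":0,"turn":0,"grip":1},
  {"dx":-24,"dy":-17,"dz":0,"turn":0,"grip":1},
])

```text
clock: 2.3
tool_pos: [0.4403, 0.2595, 0.2389]
eef_rot: [0.173, 0.985, -0.0, 0.0]
contact_force: [0.1, -0.6, -0.2]
opening: 1.001
```

```bash
python3 -c "
from st import *
to([.531,-.134,.2],-76)"
```

```text
2.3 q [-0.4667  0.5455 -0.2452  1.9032  0.1942  0.7158  0.3973] pos [0.4403 0.2595 0.2389] f [ 0.0698 -0.5548 -0.2368] m [ 0.0223 -0.0262  0.0451] op 1.0009373310242022
tool y yaw 70.01845755175832 z [ 0.0003 -0.0006 -1.    ]
move mm (tool axes) [-219.705  -338.8036   39.1263]
turn rad 2.5485028529617613 or -3.734682454217825
```

Request:
send_rows([
  {"dx":-13,"dy":-20,"dz":0,"turn":0,"grip":1},
  {"dx":-13,"dy":-20,"dz":0,"turn":0,"grip":1},
  {"dx":-13,"dy":-20,"dz":0,"turn":0,"grip":1},
  {"dx":-13,"dy":-20,"dz":0,"turn":0,"grip":1},
  {"dx":-13,"dy":-20,"dz":0,"turn":0,"grip":1},
  {"dx":-13,"dy":-20,"dz":0,"turn":0,"grip":1},
  {"dx":-13,"dy":-20,"dz":0,"turn":0,"grip":1},
  {"dx":-13,"dy":-20,"dz":0,"turn":0,"grip":1},
  {"dx":-13,"dy":-20,"dz":0,"turn":0,"grip":1},
  {"dx":-13,"dy":-20,"dz":0,"turn":0,"grip":1},
  {"dx":-13,"dy":-20,"dz":0,"turn":0,"grip":1},
  {"dx":-13,"dy":-20,"dz":0,"turn":0,"grip":1},
  {"dx":-13,"dy":-20,"dz":0,"turn":0,"grip":1},
  {"dx":-13,"dy":-20,"dz":0,"turn":0,"grip":1},
  {"dx":-13,"dy":-20,"dz":0,"turn":0,"grip":1},
  {"dx":-13,"dy":-20,"dz":0,"turn":0,"grip":1},
  {"dx":-8,"dy":-13,"dz":0,"turn":0,"grip":1},
  {"dx":-4,"dy":-6,"dz":0,"turn":0,"grip":1},
])

```text
clock: 4.1
tool_pos: [0.5303, -0.1341, 0.2386]
eef_rot: [0.174, 0.985, -0.0, -0.0]
contact_force: [-0.5, -0.4, -0.0]
opening: 0.998
```

Request:
send_rows([
  {"dx":0,"dy":0,"dz":5,"turn":-0.05,"grip":1},
  {"dx":0,"dy":0,"dz":10,"turn":-0.1,"grip":1},
  {"dx":0,"dy":0,"dz":10,"turn":-0.1,"grip":1},
  {"dx":0,"dy":0,"dz":10,"turn":-0.1,"grip":1},
  {"dx":0,"dy":0,"dz":10,"turn":-0.1,"grip":1},
  {"dx":0,"dy":0,"dz":10,"turn":-0.1,"grip":1},
  {"dx":0,"dy":0,"dz":5,"turn":-0.042,"grip":1},
  {"dx":0,"dy":0,"dz":0,"turn":0,"grip":1},
  {"dx":0,"dy":0,"dz":0,"turn":0,"grip":1},
])

```text
clock: 5.0
tool_pos: [0.531, -0.1315, 0.179]
eef_rot: [-0.121, 0.993, 0.0, 0.0]
contact_force: [0.1, -0.1, -0.2]
opening: 1.002
```

```bash
python3 -c "
from st import *
to([.531,-.134,.034],104)"
```

```text
5.0 q [ 0.411   0.6943 -0.4207  1.8559  0.4275  0.6811  1.5536] pos [ 0.531  -0.1315  0.179 ] f [ 0.1079 -0.0845 -0.2189] m [ 0.0735 -0.0279  0.0174] op 1.0019436759092268
tool y yaw 103.927937017985 z [ 0.0004  0.0003 -1.    ]
move mm (tool axes) [  0.6694  -2.4938 144.9971]
turn rad -0.0012577363049669258 or 6.281927570874619
```

Request:
send_rows([
  {"dx":0.7,"dy":-2.5,"dz":8,"turn":0,"grip":1},
  {"dx":0,"dy":0,"dz":16,"turn":0,"grip":1},
  {"dx":0,"dy":0,"dz":16,"turn":0,"grip":1},
  {"dx":0,"dy":0,"dz":16,"turn":0,"grip":1},
  {"dx":0,"dy":0,"dz":16,"turn":0,"grip":1},
  {"dx":0,"dy":0,"dz":16,"turn":0,"grip":1},
])

```text
clock: 5.6
tool_pos: [0.531, -0.1346, 0.09]
eef_rot: [-0.121, 0.993, -0.0, 0.0]
contact_force: [-0.2, -0.0, 0.4]
opening: 1.002
```

```bash
python3 -c "
from st import *
from h import *
to([.531,-.134,.034],104)
for n in ('scene','top'):
    p=snapshot(n);u,v=(340,240) if n=='scene' else (385,215)
    cv2.imwrite(f'pics/d_{n}.png',cv2.resize(p['img'][v-60:v+60,u-65:u+65,::-1],None,fx=4,fy=4,interpolation=cv2.INTER_CUBIC))
"
```

```text
5.6 q [ 0.3541  0.8288 -0.3209  1.9123  0.5248  0.483   1.4737] pos [ 0.531  -0.1346  0.09  ] f [-0.154  -0.0075  0.3908] m [ 0.0356 -0.0182  0.0259] op 1.0022194635747705
tool y yaw 103.94064576388159 z [ 0.0005 -0.0003 -1.    ]
move mm (tool axes) [-0.1674  0.5981 56.038 ]
turn rad -0.001035926845272131 or 6.282149380334314
```

View pics/d_scene.png

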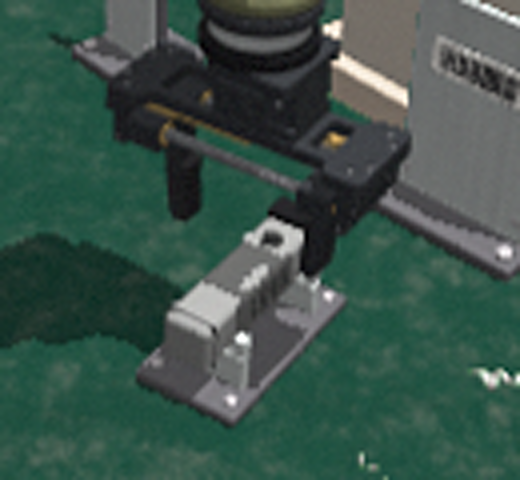

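View pics/d_top.png

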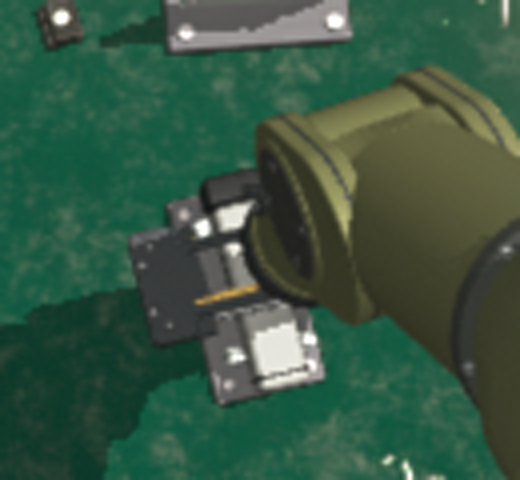

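Scene view: fingers straddle the reader's middle (right finger near 315,235, left near 185,185), lined up with the open gap. Descending and closing gently.

Request:
send_rows([
  {"dx":0,"dy":0.5,"dz":10,"turn":0,"grip":1},
  {"dx":0,"dy":0,"dz":12,"turn":0,"grip":1},
  {"dx":0,"dy":0,"dz":12,"turn":0,"grip":1},
  {"dx":0,"dy":0,"dz":11,"turn":0,"grip":1},
  {"dx":0,"dy":0,"dz":7,"turn":0,"grip":1},
  {"dx":0,"dy":0,"dz":4,"turn":0,"grip":1},
  {"dx":0,"dy":0,"dz":0,"turn":0,"grip":1},
  {"dx":0,"dy":0,"dz":0,"turn":0,"grip":1},
])

```text
clock: 6.5
tool_pos: [0.5308, -0.1339, 0.0349]
eef_rot: [-0.122, 0.993, -0.0, 0.0]
contact_force: [0.4, -0.5, 0.7]
opening: 1.002
```

Request:
send_rows([
  {"dx":0,"dy":0,"dz":0,"turn":0,"grip":0.55},
  {"dx":0,"dy":0,"dz":0,"turn":0,"grip":0.5},
  {"dx":0,"dy":0,"dz":0,"turn":0,"grip":0.45},
  {"dx":0,"dy":0,"dz":0,"turn":0,"grip":0.4},
  {"dx":0,"dy":0,"dz":0,"turn":0,"grip":0.3},
  {"dx":0,"dy":0,"dz":0,"turn":0,"grip":0.2},
  {"dx":0,"dy":0,"dz":0,"turn":0,"grip":0},
  {"dx":0,"dy":0,"dz":0,"turn":0,"grip":0},
], force=8)

```text
clock: 7.3
tool_pos: [0.5307, -0.134, 0.0347]
eef_rot: [-0.122, 0.993, -0.0, 0.0]
contact_force: [0.6, 0.3, 0.1]
opening: 0.408
```

```bash
python3 -c "
from st import *
to([.531,-.134,.034],104)"
```

```text
7.3 q [ 0.3084  0.9199 -0.2458  1.9281  0.5765  0.3631  1.4263] pos [ 0.5307 -0.134   0.0347] f [0.6356 0.3293 0.0953] m [-0.0534 -0.0095 -0.0028] op 0.40761451522654174
tool y yaw 103.98069910714786 z [ 0. -0. -1.]
move mm (tool axes) [-0.3025 -0.0883  0.6968]
turn rad -0.00033686412884429773 or 6.282848443050742
```

Request:
send_rows([
  {"dx":0,"dy":0,"dz":0,"turn":0,"grip":0},
  {"dx":0,"dy":0,"dz":0,"turn":0,"grip":0},
  {"dx":0,"dy":0,"dz":0,"turn":0,"grip":0},
  {"dx":0,"dy":0,"dz":0,"turn":0,"grip":0},
  {"dx":0,"dy":0,"dz":-2,"turn":0,"grip":0},
  {"dx":0,"dy":0,"dz":-4,"turn":0,"grip":0},
  {"dx":0,"dy":0,"dz":-6,"turn":0,"grip":0},
  {"dx":0,"dy":0,"dz":-6,"turn":0,"grip":0},
  {"dx":0,"dy":0,"dz":-6,"turn":0,"grip":0},
  {"dx":0,"dy":0,"dz":-6,"turn":0,"grip":0},
  {"dx":0,"dy":0,"dz":-6,"turn":0,"grip":0},
  {"dx":0,"dy":0,"dz":-10,"turn":0,"grip":0},
  {"dx":0,"dy":0,"dz":-12,"turn":0,"grip":0},
  {"dx":0,"dy":0,"dz":-12,"turn":0,"grip":0},
  {"dx":0,"dy":0,"dz":-10,"turn":0,"grip":0},
  {"dx":0,"dy":0,"dz":-5,"turn":0,"grip":0},
  {"dx":0,"dy":0,"dz":-2,"turn":0,"grip":0},
  {"dx":0,"dy":0,"dz":0,"turn":0,"grip":0},
], force=40)

```text
clock: 9.1
tool_pos: [0.5307, -0.134, 0.1219]
eef_rot: [-0.122, 0.993, -0.0, 0.0]
contact_force: [0.3, 0.5, -2.3]
opening: 0.401
```

```bash
python3 -c "
from st import *
from h import *
to([.522,.192,.1217],90)
for n in ('scene','top'):
    p=snapshot(n);u,v=(340,220) if n=='scene' else (385,215)
    cv2.imwrite(f'pics/e_{n}.png',cv2.resize(p['img'][v-60:v+60,u-65:u+65,::-1],None,fx=4,fy=4,interpolation=cv2.INTER_CUBIC))
"
```

```text
9.1 q [ 0.3784  0.779  -0.3623  1.897   0.493   0.554   1.5014] pos [ 0.5307 -0.134   0.1219] f [ 0.2937  0.485  -2.3453] m [ 0.04   -0.0052  0.0261] op 0.40086475671929556
tool y yaw 103.98703561627283 z [ 0.0002  0.     -1.    ]
move mm (tool axes) [-70.3807 318.3852   0.1607]
turn rad 0.24411982409767513 or -6.039065483081911
```

View pics/e_scene.png

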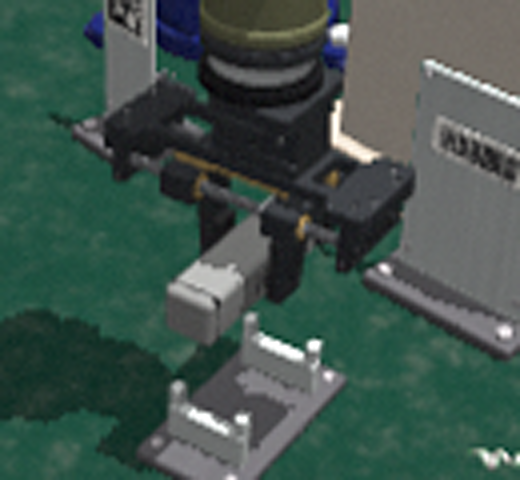

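Request:
send_rows([
  {"dx":-1,"dy":5,"dz":0,"turn":0,"grip":0},
  {"dx":-2,"dy":10,"dz":0,"turn":0,"grip":0},
  {"dx":-4,"dy":18,"dz":0,"turn":0,"grip":0},
  {"dx":-4,"dy":18,"dz":0,"turn":0,"grip":0},
  {"dx":-4,"dy":18,"dz":0,"turn":0,"grip":0},
  {"dx":-4,"dy":18,"dz":0,"turn":0,"grip":0},
  {"dx":-4,"dy":18,"dz":0,"turn":0,"grip":0},
  {"dx":-4,"dy":18,"dz":0,"turn":0,"grip":0},
  {"dx":-4,"dy":18,"dz":0,"turn":0,"grip":0},
  {"dx":-4,"dy":18,"dz":0,"turn":0,"grip":0},
  {"dx":-4,"dy":18,"dz":0,"turn":0,"grip":0},
  {"dx":-4,"dy":18,"dz":0,"turn":0,"grip":0},
  {"dx":-4,"dy":18,"dz":0,"turn":0,"grip":0},
  {"dx":-4,"dy":18,"dz":0,"turn":0,"grip":0},
  {"dx":-4,"dy":18,"dz":0,"turn":0,"grip":0},
  {"dx":-4,"dy":18,"dz":0,"turn":0,"grip":0},
  {"dx":-4,"dy":18,"dz":0,"turn":0,"grip":0},
  {"dx":-4,"dy":18,"dz":0,"turn":0,"grip":0},
  {"dx":-4,"dy":11,"dz":0,"turn":0,"grip":0},
  {"dx":-2,"dy":5,"dz":0,"turn":0,"grip":0},
])

```text
clock: 11.2
tool_pos: [0.5239, 0.1955, 0.1217]
eef_rot: [-0.123, 0.992, 0.001, 0.0]
contact_force: [-0.5, -0.3, -1.4]
opening: 0.405
```

Request:
send_rows([
  {"dx":0,"dy":0,"dz":0,"turn":0.02,"grip":0},
  {"dx":0,"dy":0,"dz":0,"turn":0.04,"grip":0},
  {"dx":0,"dy":0,"dz":0,"turn":0.06,"grip":0},
  {"dx":0,"dy":0,"dz":0,"turn":0.06,"grip":0},
  {"dx":0,"dy":0,"dz":0,"turn":0.05,"grip":0},
  {"dx":0,"dy":0,"dz":0,"turn":0.02,"grip":0},
  {"dx":0,"dy":0,"dz":0,"turn":0,"grip":0},
  {"dx":0,"dy":0,"dz":0,"turn":0,"grip":0},
])

```text
clock: 12.0
tool_pos: [0.5244, 0.1927, 0.1217]
eef_rot: [0.003, 1.0, -0.0, -0.0]
contact_force: [-0.1, 0.3, -2.8]
opening: 0.404
```

```bash
python3 - <<'E'
from st import *
from h import *
to([.522,.193,.1217],89.6)
for n in ('scene','top'):
    p=snapshot(n);pickle.dump(p,open(f"f_{n}.pkl","wb"))
    W=cloud(p); 
    for t in ("reader_center","square_stand","square_stand_label"):
        r=regions_of(p,t); print(n,t,[(round(float(a["score"]),2),a["extent"]) for a in r][:2])
        pickle.dump(r,open(f"f_{n}_{t}.pkl","wb"))
    u,v=(305,180) if n=='scene' else (275,195)
    cv2.imwrite(f'pics/f_{n}.png',cv2.resize(p['img'][v-70:v+70,u-75:u+75,::-1],None,fx=4,fy=4,interpolation=cv2.INTER_CUBIC))
E
```

```text
12.0 q [-0.3057  0.7756 -0.2184  1.8671  0.3045  0.5314  0.8372] pos [0.5244 0.1927 0.1217] f [-0.0831  0.3355 -2.8472] m [ 0.0616 -0.0304  0.0154] op 0.40372820508721013
tool y yaw 89.64608616741792 z [-0.0001 -0.0003 -1.    ]
move mm (tool axes) [2.4075 0.2378 0.0128]
turn rad 0.0008043553610678872 or -6.282380951818518
scene reader_center [(0.61, [241.9, 173.1, 284.9, 187.7])]
scene square_stand [(0.61, [295.3, 148.4, 324.1, 201.4])]
scene square_stand_label [(0.57, [293.6, 139.9, 328.2, 202.4])]
top reader_center [(0.42, [263.1, 195.8, 271.7, 200.3])]
top square_stand [(0.65, [248.4, 149.0, 285.4, 179.3])]
top square_stand_label [(0.68, [247.0, 146.0, 284.7, 182.6])]
```

View pics/f_scene.png

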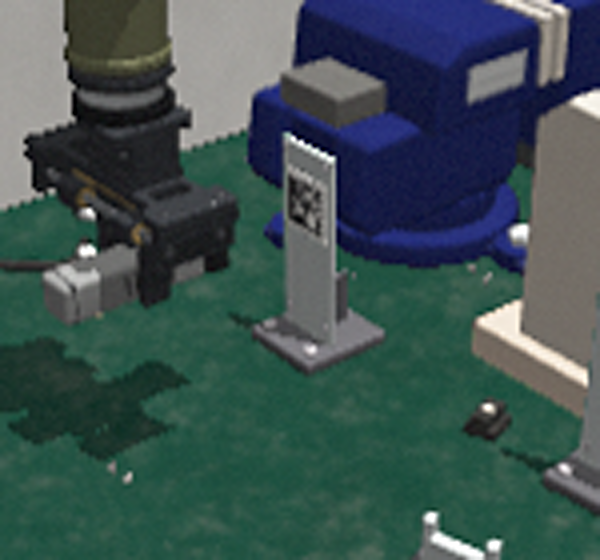

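View pics/f_top.png

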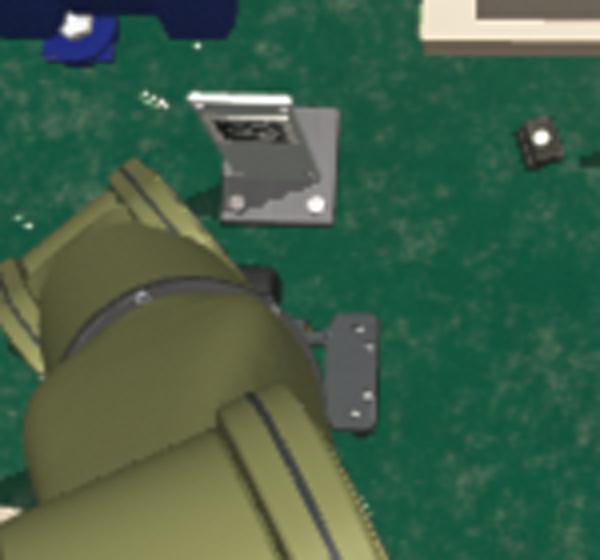

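```bash
python3 - <<'E'
from h import *
np.set_printoptions(precision=4,suppress=True)
out=[]
for n in ("scene","top"):
    p=pickle.load(open(f"f_{n}.pkl","rb")); W=cloud(p)
    c=np.array([.5244,.1927,.140]);yw=np.radians(-.4)
    L=W-c; Lx=L[...,0]*np.cos(yw)+L[...,1]*np.sin(yw); Ly=-L[...,0]*np.sin(yw)+L[...,1]*np.cos(yw); Lz=L[...,2]
    m=(p["depth"]>0)&(abs(Lx)<.085)&(abs(Ly)<.028)&(abs(Lz)<.026)
    top=m&(Lz>.012)&(abs(Ly)<.014); side=m&(Ly<-.013)&(abs(Lz)<.014)
    for nm,k in(("top",top),("side",side)):
        print(n,nm,k.sum())
        for a in np.arange(-.085,.085,.01):
            q=k&(Lx>a)&(Lx<a+.01)
            if q.sum()>2: print("  ",round(a+.005,3),q.sum(),"y",np.median(Ly[q]),"z",np.median(Lz[q]))
    print("x range",Lx[m].min(),Lx[m].max(),"z",Lz[m].min(),Lz[m].max())
    img=cv2.resize(p["img"],None,fx=6,fy=6,interpolation=cv2.INTER_CUBIC)[:,:,::-1].copy()
    def cube(x0,x1,y0,z0,col):
        pt=lambda x,y,z: proj(p,[c[0]+np.cos(yw)*x-np.sin(yw)*y,c[1]+np.sin(yw)*x+np.cos(yw)*y,c[2]+z])[0]
        for z in(-z0,z0): cv2.polylines(img,[np.int32((np.array([pt(x0,-y0,z),pt(x1,-y0,z),pt(x1,y0,z),pt(x0,y0,z)])+.5)*6)],True,col,1)
    cube(-.075,.054,.018,.017,(0,0,255)); cube(.054,.075,.021,.019,(0,255,255))
    u,v=(262,178) if n=='scene' else (270,195)
    out.append(img[(v-35)*6:(v+35)*6,(u-32)*6:(u+32)*6])
cv2.imwrite("pics/g.png",np.hstack(out))
E
```

```text
scene top 115
   -0.07 20 y -0.0005342792366373861 z 0.016625069523460878
   -0.06 14 y -0.0024420958278093476 z 0.01732979030826025
   -0.05 17 y -0.0032293964096215748 z 0.01772671307075488
   -0.04 13 y 0.00040854350088248 z 0.017059497568166992
   -0.03 14 y -0.0009155562761376668 z 0.017571199307697266
   -0.02 17 y -0.0001063490325139545 z 0.017696878717846976
   -0.01 12 y -0.00012313916348105457 z 0.017434156120200314
   -0.0 8 y -0.0005256366429383103 z 0.01693908574721227
scene side 221
   -0.07 24 y -0.01696847065005065 z 9.378351798101925e-05
   -0.06 26 y -0.01886395406327693 z 0.0006359612958869443
   -0.05 20 y -0.01852971561745667 z -0.00031051310124995124
   -0.04 23 y -0.018330763477361515 z 0.002624860918281874
   -0.03 23 y -0.018436714658968532 z -0.0002136884124007976
   -0.02 23 y -0.01924181202846475 z 0.0009964639728872737
   -0.01 24 y -0.019873503650063608 z 0.0006076186268378914
   0.02 4 y -0.018133882267934092 z -0.006878548607793633
   0.03 9 y -0.01906167113611609 z -0.006777015513964507
   0.04 11 y -0.018814629119369097 z -0.00379299008067871
   0.05 7 y -0.019234128447205727 z -0.005127565136617107
   0.06 17 y -0.02149938844282782 z -0.0054883419999831595
   0.07 10 y -0.02099838985933201 z -0.005790739291690564
x range -0.07446974059000248 0.07251721270262743 z -0.018952455785655867 0.025915226473702146
top top 24
   0.06 6 y -0.011922538943959183 z 0.020788854379099178
   0.07 18 y -0.00820438506711731 z 0.02052887097015864
top side 10
   0.06 4 y -0.021090774760106835 z 0.00419661120041695
   0.07 6 y -0.02093705030366784 z 0.005304013497933371
x range 0.056786839543583136 0.07403644706161633 z -0.011946160091796804 0.02423590492264116
```

View pics/g.png

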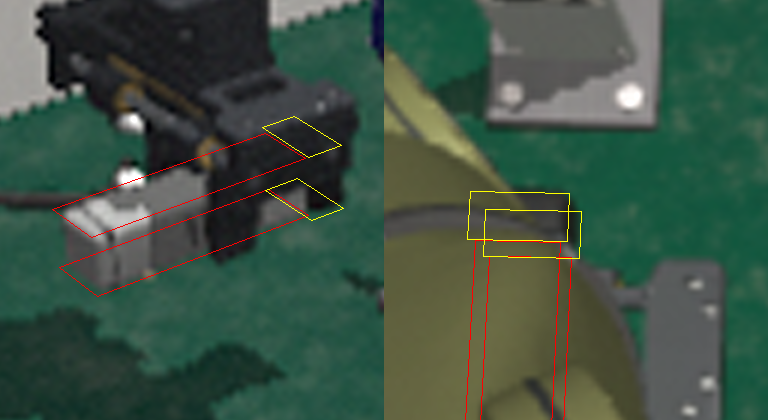

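Request:
send_rows([
  {"dx":1,"dy":0.2,"dz":0,"turn":0,"grip":0},
  {"dx":1.4,"dy":0,"dz":0,"turn":0,"grip":0},
  {"dx":0,"dy":0,"dz":0,"turn":0,"grip":0},
  {"dx":0,"dy":0,"dz":0,"turn":0,"grip":0},
  {"dx":0,"dy":0,"dz":0,"turn":0,"grip":0},
  {"dx":0,"dy":0,"dz":0,"turn":0,"grip":0},
  {"dx":0,"dy":0,"dz":0,"turn":0,"grip":0},
  {"dx":0,"dy":0,"dz":0,"turn":0,"grip":0},
  {"dx":0,"dy":0,"dz":0,"turn":0,"grip":0},
  {"dx":0,"dy":0,"dz":0,"turn":0,"grip":0},
])

```text
clock: 13.4
tool_pos: [0.522, 0.1935, 0.1217]
eef_rot: [0.003, 1.0, 0.0, 0.0]
contact_force: [0.8, 0.4, -2.3]
opening: 0.405
```

```bash
python3 -c "
from st import *
to([.522,.193,.1217],89.6);print(abs(s['qd']).max())
print(finish_job())"
```

```text
13.4 q [-0.3089  0.7737 -0.2175  1.8734  0.3046  0.5266  0.8339] pos [0.522  0.1935 0.1217] f [ 0.8412  0.4247 -2.3391] m [ 0.0433  0.0452 -0.0503] op 0.404714441781654
tool y yaw 89.66833153394889 z [ 0.0001  0.0001 -1.    ]
move mm (tool axes) [-0.0168 -0.4966  0.0287]
turn rad 0.001192610250346214 or -6.28199269692924
0.002598179661308274
the job is handed in; nothing more can be done
None
```

I gripped the reader at its centre with 40 N, lifted it straight out of the cradle and moved it at constant height to in front of the square code. I handed the job in at 13.4 s, still holding it there.

- **Final pose:** by my estimates the window is about 10 cm from the code. It is centred within about 1–2 mm, at the code's height of 140 mm, and square to the plate within about 0.5°.
- **Level and steady:** depth readings along the reader, taken just before a last 2.4 mm pull-back, showed its top level within about 1 mm. I did not take another picture after that. At hand-in the tool pointed straight down, the joints were still and the jaws had not slipped.
- **Contacts:** the force readings I saw after each move showed only the reader's weight, about 2.3 N. The path kept clear of both stands and the other things.
- **Disagreements:** the outline I drew over the scene picture sat about 1–2 pixels off the reader, while the depth data agreed within about 1 mm, so I went by the depth. The two cameras put the square stand's angle at -0.3° and -0.6°; I used -0.4°.
- **Refused call:** one early move call was refused for missing keys, and nothing moved.

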